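# Take the empty picking bin off its rail and stow it in the open drawer

### The job

One of the three small parts bins hooked on the top rail of the bench rack has run empty. Lift it up and off the rail, keep it upright, and lower it into the open drawer of the little cabinet, setting it down flat on the drawer's floor before you let go. Leave the two full bins hanging where they are.

Things in the scene. Friction and masses are not known exactly. Their poses are not given: they have to be found in the camera images.
- bin_empty: Empty blue open-top bin, 58 wide (y) x 120 long (x) x 62 mm high, walls 3. Origin: centre of underside, z up, x to its back. Front 32 high; sides 62 high from x=-5 to the back wall (x=+60), where you can grip across the width. Behind it a lip to x=+70, turned down to z=44, is hooked over the top rail: it must rise 20 mm to come off towards -x. In any of 3 places, some 50 mm between bins.
- bin_bolts: A bin of the same make and axes on the same rail, filled with large hexagon bolts (about 0.35 kg). It stays.
- bin_nuts: A bin of the same make and axes on the same rail, filled with hexagon nuts (about 0.35 kg). It stays.
- rack: Fixed rack: two uprights 360 mm apart, two flat steel rails 390 long, 55 high, 4 thick, top edge of the upper one at z=193 mm. Origin: on the bench below the middle of the top rail; y along the rails, x away from the bins, z up. Bins on the top rail have their origins at x=-65, z=135 mm. Three more full bins hang on the lower rail, fixed.
- cabinet: Fixed grey two-drawer cabinet, 280 deep (x), 212 wide (y), 188 mm high. Origin: centre of underside. Drawers come out to its -x side; its front edge is at x=-125 mm, and only the part of a drawer in front of that is open from above.
- drawer_floor (a point): Centre of the upper drawer's inner floor (moves with the drawer), axes as the cabinet's, 104 mm above the bench. Inside the drawer is 235 mm long (x) and 170 mm wide (y); its walls stand 62 mm above the floor, the front panel 72 mm; a bar handle sticks out 40 mm in front. Its rear part is still inside the cabinet.
- cabinet_drawer0 (a joint): How far the upper drawer is pulled out (m), 0 shut, 0.198 fully out. At value q the drawer's floor is open from above from x = -0.1175 to x = -0.1235 + q in the axes of drawer_floor.
Mind the look-alikes: they are no part of the job. Of the things that look like the bin_empty, the larger one is meant.

How it is judged (in metres and radians):
On the way, in this order (a step that is already met when the one before it is completed fails the run):
1. the empty bin has been lifted at least 20 mm, clear of the rail (z of bin_empty in the frame of rack above 0.155 m), for 0.1 s.
2. the empty bin is lowered into the drawer, to within 20 mm of its floor, while still gripped (z of bin_empty in the frame of drawer_floor between -0.01 and 0.02 m and x of bin_empty in the frame of drawer_floor between -0.1 and 0.1 m and y of bin_empty in the frame of drawer_floor between -0.065 and 0.065 m and contact force between the fingers and bin_empty above 0.3 N), for 0.05 s.
At the end, for the whole second after the job is handed in: The empty bin stands flat inside the upper drawer: its underside within 6 mm of the drawer's floor, tilted less than 0.08 rad, inside the drawer's walls, any way round, released and at rest; both full bins still hang within 30 mm of where they were (z of bin_empty in the frame of drawer_floor between -0.006 and 0.006 m and x of bin_empty in the frame of drawer_floor between -0.1 and 0.1 m and y of bin_empty in the frame of drawer_floor between -0.065 and 0.065 m and angle between bin_empty's own z axis and vertical below 0.08 rad and linear speed of bin_empty below 0.02 m/s and distance of each of bin_bolts, bin_nuts from where it was at the start of the episode below 0.03 m); the robot touches nothing.
It fails at once if the empty bin is tipped by more than 0.6 rad (angle between bin_empty's own z axis and vertical above 0.6 rad).
It fails at once if a full bin is shifted by more than 30 mm (distance of any of bin_bolts, bin_nuts from where it was at the start of the episode above 0.03 m).
It also fails if it takes over 38 s, if anything falls off the work surface, if the arm or the gripper's body presses on something with over 40 N, if the wrist force passes 120 N, or if a joint passes its speed limit or range.

### The arm

A 6-joint arm with a two-finger parallel gripper is mounted at the origin on a cart in front of the work surface, level with it; the furniture and walls round the work are solid. World frame = base frame: x ahead of the robot, y to its left, z up, the work surface at z = 0. Lengths are in mm, angles in rad, forces in N, time in s.
With the tool pointing down it reaches from about 400 to 925 mm from the base axis. Payload 12.5 kg.
Tool frame: the origin (TCP) lies between the finger pads; the fingertips stand env.tip_extent ahead of it and the grasp point (between the pads) lies 11 mm behind it (env.tip_extent is the distance from the TCP to the fingertips, in mm); z points along the fingers, y is the line along which they close (so a half turn about z gives the same grasp; the last joint's range is limited). The gripper opens to 95 mm and grips with 3 to 60 N. Pads are 20 mm wide; open, the fingers measure 119 mm over their backs; the gripper's body (75 mm by 180 mm) begins 59 mm behind the grasp point.
Start: joints at [1.044, 0.491, 1.559, -0, 1.092, -0.106], TCP at [255.292, 570.501, 222.661] pointing down, gripper open.
Joint ranges: [-3.1, 3.1], [-0.84, 2.19], [0.05, 2.79], [-1.13, 4.28], [0.06, 2.93], [-2.69, 2.69]. Speed limits (rad/s): [2.22, 2.22, 2.79, 3.14, 3.14, 3.14].

### API

Orientations are given as [roll, pitch, yaw] about the fixed x, y, z axes, in that order (R = Rz(yaw) Ry(pitch) Rx(roll)).
In Python, from cell import env gives the robot as it stands.
- The arm moves only by the tool carry_out, never from a script. Its argument "motion" is a list of rows, each a list of 5 numbers: the shift along the tool's x, y, z in mm, then the turn about the tool's z in degrees, then the closure, from 0 (fully open) to 1 (shut). A call has 1 to 12 rows; each row shifts and turns the commanded pose from where the row before left it, along the tool's axes as they then stand; what a row does not reach is not made up. A row lasts 1/10 s, in which the tool goes at most 50 mm and 8.59 degrees, less where a joint would pass 70% of its speed; a pose out of reach is approached as far as the arm can. A call with a gripper value outside its range is refused whole. The fingers move at their own pace and stop on an object; the grip force is fixed at half the most. Time passes only in rows, so rows that do not move let the fingers close. It gives the time, the measured TCP pose, the force, the opening and the grip force at its end, in the units of the state.
- env.state(): the state, without advancing time (a new reading comes with each control period).
- env.read_camera(name): name is "scene" or "top" or "wrist"; returns a dict with "color" (480x640x3 uint8, red, green, blue), "K" (3x3 intrinsics, pixels), "R" (3x3) and "t" (3): a world point X has camera coordinates R X + t; the wrist camera has in their place "hand_eye" (4x4, takes a point from camera to tool coordinates, whose origin is the TCP and whose axes are the flange's). Camera axes: x right, y down, z forward; pixel columns grow to the right and rows downward; lengths in mm; the calibration is good to about 2 mm. A picture is of the moment at which its call begins: read the wrist's pose just before it. There is no depth.
- env.job_done(): hands the job in; it is judged then, once.
The state is a dict: "t": time; "joints": joint angles; "qvel": joint speeds; "tau": joint torques, N m; "eef_pos": TCP position; "tcp_rot": TCP orientation; "ft_force": force on the tool from outside, world axes, zero at the start; "moment": the same for the moment, N m; "opening": opening from 0.0 (shut) to 1.0 (fully open); "grip_force": force on a finger pad.
Only numpy, scipy, OpenCV 4.12 (cv2) and the standard library are available. Lean on these libraries where they do the work, as an engineer would, in place of code of your own. Each camera call takes 0.05 s, during which the arm holds its last target. There are 200 camera calls.

## Working session

There is one attempt and no reset: what is moved stays moved. The work goes in short steps, Python scripts to look and compute and a tool call to move; the robot and the scene stay as the last step left them, time stands still between calls to the robot, and variables do not carry over. Pictures are saved under pics/ and viewed, at most 12 in all, crops included, and the job is handed in when it is done.

Besides the shell and the picture viewer there is one more tool, called after "Emit:" in YAML: its name, and indented under it one key for each argument. carry_out: Moves the arm, as the interface text tells. Its arguments: {"type":"object","properties":{"motion":{"type":"array"}},"required":["motion"]}

```bash
mkdir -p pics && ls && python3 - <<'E'
from cell import env
import cv2,numpy as np,pickle
s=env.state();print({k:np.round(v,3).tolist() for k,v in s.items()},env.tip_extent)
d={}
for n in("scene","top","wrist"):
    c=env.read_camera(n);d[n]=c
    cv2.imwrite(f"pics/{n}0.png",c["color"][:,:,::-1])
    print(n,{k:np.round(v,3).tolist() for k,v in c.items() if k!="color"})
pickle.dump((s,d),open("d0.pkl","wb"))
E
```

```text
pics
{'t': 0.0, 'joints': [1.044, 0.492, 1.559, 0.0, 1.092, -0.106], 'qvel': [-0.0, -0.002, 0.001, -0.001, -0.0, -0.001], 'tau': [0.0, -61.266, -25.818, 0.069, 0.048, -0.0], 'eef_pos': [255.17, 570.283, 222.074], 'tcp_rot': [-3.141, -0.0, 2.721], 'ft_force': [0.89, 0.222, -0.264], 'moment': [0.001, -0.004, -0.026], 'grip_force': 0.0, 'opening': 1.0} 8.0
scene {'K': [[623.149, 0.0, 314.035], [0.0, 623.149, 241.493], [0.0, 0.0, 1.0]], 'R': [[0.721, -0.692, -0.01], [-0.612, -0.631, -0.477], [0.324, 0.35, -0.879]], 't': [-507.885, 443.574, 1359.008]}
top {'K': [[497.097, 0.0, 323.357], [0.0, 497.097, 253.992], [0.0, 0.0, 1.0]], 'R': [[0.073, -0.997, -0.007], [-0.881, -0.061, -0.469], [0.468, 0.04, -0.883]], 't': [-86.087, 624.204, 931.934]}
wrist {'K': [[399.947, 0.0, 322.139], [0.0, 399.947, 237.606], [0.0, 0.0, 1.0]], 'hand_eye': [[0.001, -0.97, -0.243, 67.818], [1.0, 0.001, -0.0, -0.122], [0.0, -0.243, 0.97, -162.575], [0.0, 0.0, 0.0, 1.0]]}
```

View pics/scene0.png

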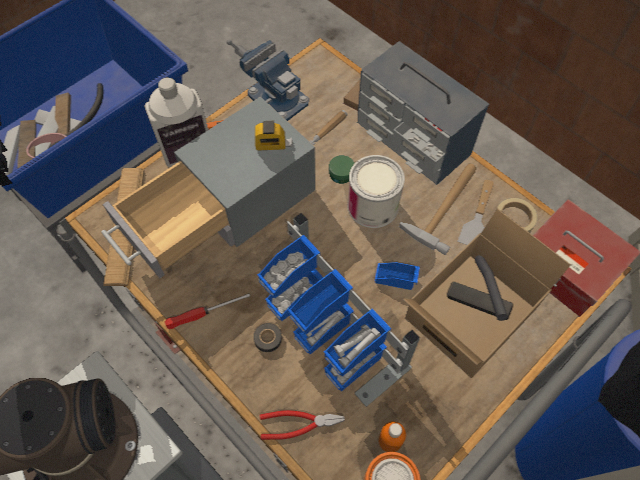

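View pics/top0.png

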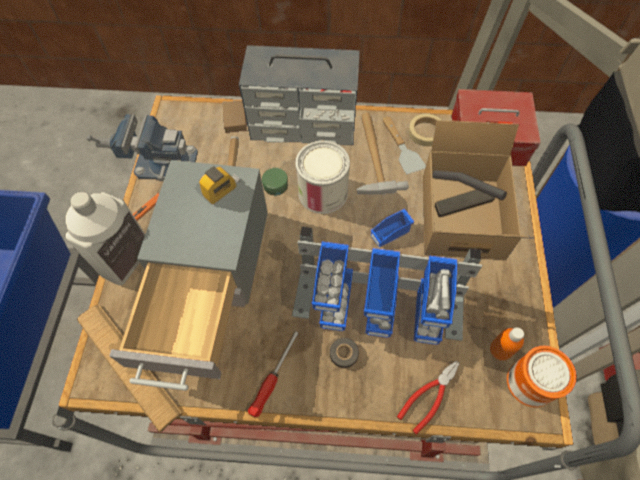

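The middle bin is the empty one (scene ~(320,300), top ~(382,290)), with nuts to its left and bolts to its right. The upper drawer is open to the left. I'll zoom in for point measurements.

```bash
python3 - <<'E'
import cv2
a=cv2.imread("pics/scene0.png");b=cv2.imread("pics/top0.png")
f=lambda im,x0,y0,w,h,s:cv2.resize(im[y0:y0+h,x0:x0+w],None,fx=s,fy=s,interpolation=cv2.INTER_CUBIC)
cv2.imwrite("pics/s_rack.png",f(a,245,205,180,150,4))
cv2.imwrite("pics/t_rack.png",f(b,290,225,200,150,4))
import numpy as np
l=f(a,95,120,220,160,3)
cv2.imwrite("pics/s_cab.png",l)
cv2.imwrite("pics/t_cab.png",f(b,100,155,180,240,2.5))
E
```

```text
(no output)
```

View pics/s_rack.png

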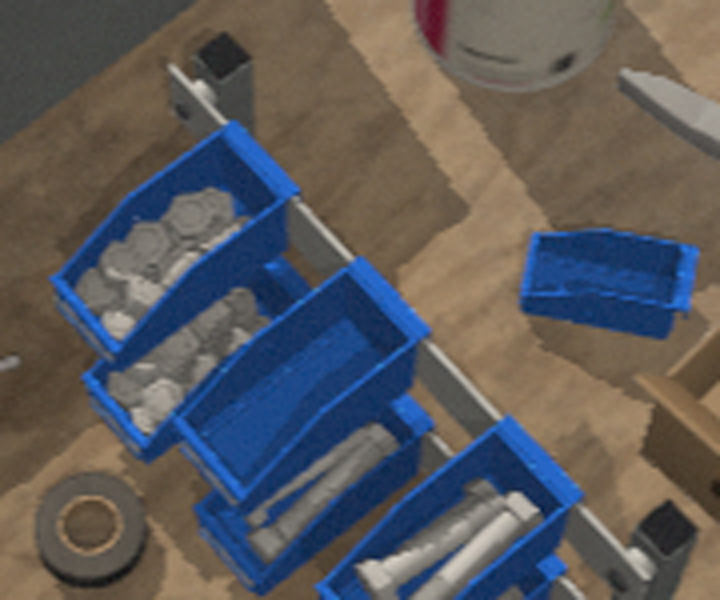

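View pics/t_rack.png

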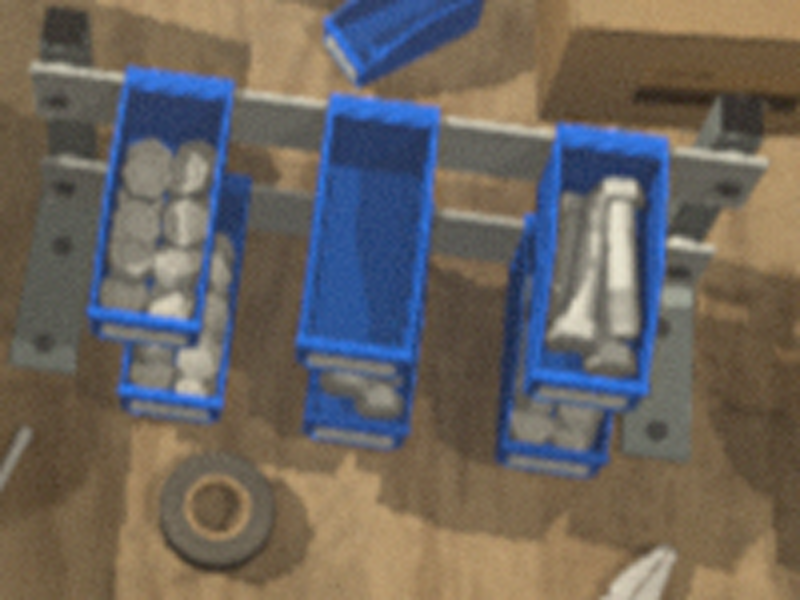

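View pics/s_cab.png

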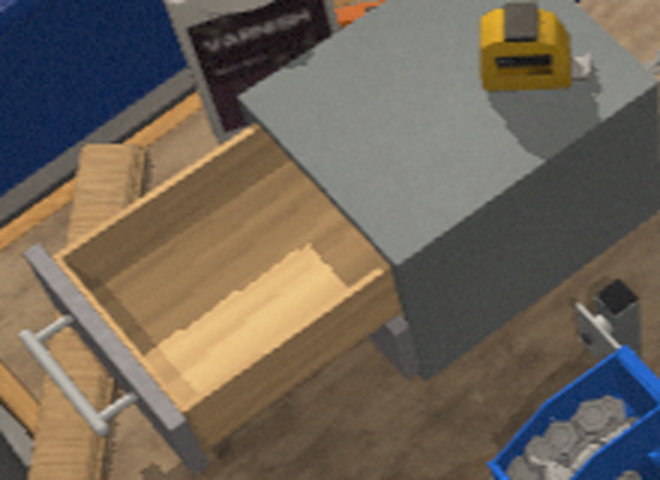

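View pics/t_cab.png

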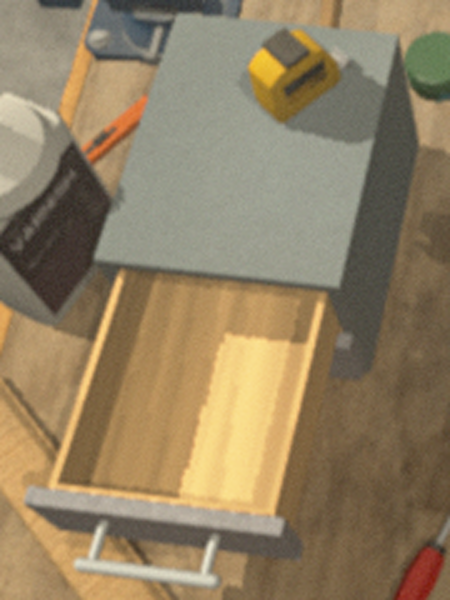

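The crops show clear corners. Empty bin lip corners are at scene crop (360,260)/(430,330) and top crop (333,97)/(440,108). The drawer front and cabinet front edge are visible in both views. Next I triangulate these points.

```bash
cat > tri.py <<'E'
import pickle,cv2,numpy as np
s,d=pickle.load(open("d0.pkl","rb"))
P={n:d[n]["K"]@np.c_[d[n]["R"],d[n]["t"]] for n in("scene","top")}
def tri(a,b):
    X=cv2.triangulatePoints(P["scene"],P["top"],np.float64(a),np.float64(b)).ravel();X=X[:3]/X[3]
    e=[np.linalg.norm((P[n]@np.r_[X,1])[:2]/(P[n]@np.r_[X,1])[2]-u) for n,u in(("scene",a),("top",b))]
    return X,max(e)
sr=lambda x,y:(245+(x-1.5)/4,205+(y-1.5)/4)
tr=lambda x,y:(290+(x-1.5)/4,225+(y-1.5)/4)
sc=lambda x,y:(95+(x-1)/3,120+(y-1)/3)
tc=lambda x,y:(100+(x-.75)/2.5,155+(y-.75)/2.5)
E
python3 - <<'E'
from tri import *
Q={"E_bl":(sr(360,260),tr(333,97)),"E_br":(sr(430,330),tr(440,108)),"E_fl":(sr(178,425),tr(300,352)),"E_fr":(sr(240,500),tr(410,365)),
"N_bl":(sr(233,122),tr(127,68)),"N_br":(sr(299,190),tr(234,80)),"B_bl":(sr(507,418),tr(558,125)),"B_br":(sr(582,493),tr(667,138)),
"rail_l":(sr(172,66),tr(35,64)),
"cab_fl":(sc(238,98),tc(97,262)),"cab_fr":(sc(400,265),tc(340,288)),"cab_br":(sc(660,82),tc(398,37)),
"wall_fl":(sc(62,258),tc(52,487)),"wall_fr":(sc(185,408),tc(275,514)),"pan_l":(sc(25,247),tc(27,493)),"wall_Lcab":(sc(258,127),tc(120,272))}
for k,(a,b) in Q.items():
    X,e=tri(a,b);print(k,X.round(1),round(e,2))
E
```

```text
E_bl [ 627.4 -146.8  193.1] 0.34
E_br [ 624.  -202.6  195.2] 0.13
E_fl [ 501.  -135.7  152.2] 0.67
E_fr [ 494.4 -191.8  159.5] 0.36
N_bl [636.8 -37.3 193.2] 0.55
N_br [632.6 -94.2 195.4] 0.41
B_bl [ 618.4 -264.7  193. ] 0.57
B_br [ 615.  -320.4  194.4] 0.08
rail_l [636.2  12.1 194.1] 0.2
cab_fl [570.3 343.4 191.6] 0.35
cab_fr [565.2 138.2 182. ] 0.44
cab_br [828.1 124.6 182. ] 0.28
wall_fl [388.3 349.  147.9] 0.07
wall_fr [374.  160.9 170.1] 0.46
pan_l [367.8 345.2 193.6] 0.96
wall_Lcab [575.9 334.9 157.9] 0.86
```

```bash
cat > fit.py <<'E'
from tri import *
from scipy.optimize import least_squares
def pj(n,X):
    h=P[n]@np.r_[X,1];return h[:2]/h[2]
def W(p,X):
    c,s_=np.cos(p[2]),np.sin(p[2]);return np.array([p[0]+c*X[0]-s_*X[1],p[1]+s_*X[0]+c*X[1],X[2]+p[3]])
# rack: params x,y,yaw,dz, yN,yE,yB
def bin_(y):return [(70,29,62),(70,-29,62),(-60,29,32),(-60,-29,32)],y
R=[("N",0,233,122,127,68),("N",1,299,190,234,80),("E",0,360,260,333,97),("E",1,430,330,440,108),("E",2,178,425,300,352),("E",3,240,500,410,365),("B",0,507,418,558,125),("B",1,582,493,667,138),("N",2,53,280,91,312),("N",3,110,358,196,325)]
C=[(70,29,62),(70,-29,62),(-60,29,32),(-60,-29,32)]
def rr(p):
    o=[]
    for n,k,a,b,c,e in R:
        y=dict(N=p[4],E=0,B=p[5])[n];X=W(p,np.array(C[k])+[0,y,135])
        o+=[*(pj("scene",X)-sr(a,b)),*(pj("top",X)-tr(c,e))]
    return o
f=least_squares(rr,[556,-169,-.08,0,110,-118],loss="soft_l1");r=f.x
print("rack-E x,y,yaw,dz,yN,yB",r.round(3));print(np.round(f.fun,1).reshape(-1,4) if 0 else np.round(rr(r),1).reshape(-1,4))
D=[((-125,106,188),0,"s",238,98),((-125,106,188),0,"t",97,262),((-125,-106,188),0,"s",400,265),((-125,-106,188),0,"t",340,288),((140,-106,188),0,"s",660,82),((140,-106,188),0,"t",398,37),((140,106,188),0,"t",175,15),
((-119,85,166),1,"t",58,487),((-119,-85,166),1,"t",274,514),((-119,85,166),1,"s",65,260),((-119,-85,166),1,"s",187,405)]
def rc(p):
    o=[]
    for X,m,v,a,b in D:
        X=W(p,np.array(X)-[m*p[4],0,0])
        o+=[*(pj("scene",X)-sc(a,b))] if v=="s" else [*(pj("top",X)-tc(a,b))]
    return o
g=least_squares(rc,[690,235,-.04,0,190],loss="soft_l1");c=g.x
print("cab x,y,yaw,dz,q",c.round(3));print(np.round(rc(c),1).reshape(-1,2).tolist())
fl=W(c,np.array([-1.5-c[4],0,104]));print("floor centre",fl.round(1))
op=W(c,np.array([-1.5-c[4]+(-117.5-123.5+c[4])/2,0,104]));print("open mid",op.round(1),"open length",c[4]-6)
E
python3 - <<'E'
from fit import *
A={"s":cv2.imread("pics/scene0.png"),"t":cv2.imread("pics/top0.png")}
nm={"s":"scene","t":"top"}
def ln(X,Y,col):
    for v in A:
        cv2.line(big[v],*[tuple(int(i) for i in (pj(nm[v],x)-o[v]+.5)*z) for x in(X,Y)],col,1)
z=2.2
o={"s":np.array([90,110]),"t":np.array([90,140])}
big={v:cv2.resize(A[v][o[v][1]:o[v][1]+270,o[v][0]:o[v][0]+345+(v=="t")*15],None,fx=z,fy=z) for v in A}
B=lambda X,y=0:W(r,np.array(X)+[0,y,135])
for y in(0,r[4],r[5]):
    q=[(70,29,62),(70,-29,62),(-5,-29,62),(-60,-29,32),(-60,29,32),(-5,29,62)]
    for i in range(6):ln(B(q[i],y),B(q[i-1],y),(0,255,255))
q=[(-57,26,3),(57,26,3),(57,-26,3),(-57,-26,3)]
for i in range(4):ln(B(q[i]),B(q[i-1]),(0,0,255))
K=lambda X,m=0:W(c,np.array(X)-[m*c[4],0,0])
q=[(-125,106,188),(-125,-106,188),(140,-106,188),(140,106,188)]
for i in range(4):ln(K(q[i]),K(q[i-1]),(0,255,0))
for h in(104,166):
    q=[K((-119,85,h),1),K((-119,-85,h),1),K((-125,-85,h)),K((-125,85,h))]
    for i in range(4):ln(q[i],q[i-1],(0,0,255) if h==104 else(255,0,255))
for v in big:cv2.imwrite(f"pics/ov_{v}.png",big[v]);print(big[v].shape)
E
```

```text
rack-E x,y,yaw,dz,yN,yB [ 5.56690e+02 -1.69063e+02 -7.90000e-02 -4.49100e+00  1.09474e+02
 -1.18182e+02]
[[ 0.1 -0.5 -0.1  0.4]
 [ 0.2  0.4  0.2  1. ]
 [ 0.2 -0.8 -0.4 -0.1]
 [ 0.3  0.7  0.3  0.7]
 [-1.1 -1.  -0.  -1.7]
 [ 0.4  0.1  0.8 -0.9]
 [ 0.  -1.  -0.4  0.2]
 [ 0.2  0.6  0.3  0.6]
 [-0.6 -0.5 -0.6  0.9]
 [ 1.2 -1.3  1.   1.6]]
cab x,y,yaw,dz,q [ 6.93633e+02  2.37328e+02 -4.60000e-02 -5.30200e+00  1.93571e+02]
[[0.4, 0.3], [-0.9, 0.0], [-0.3, 0.7], [0.1, 0.0], [0.0, -0.2], [-0.3, -0.6], [0.7, 0.0], [0.9, -0.1], [-1.4, -1.1], [-0.6, 0.5], [-0.1, 0.5]]
floor centre [498.8 246.3  98.7]
open mid [475.1 247.4  98.7] open length 187.57135613308236
(594, 759, 3)
(594, 792, 3)
```

View pics/ov_t.png

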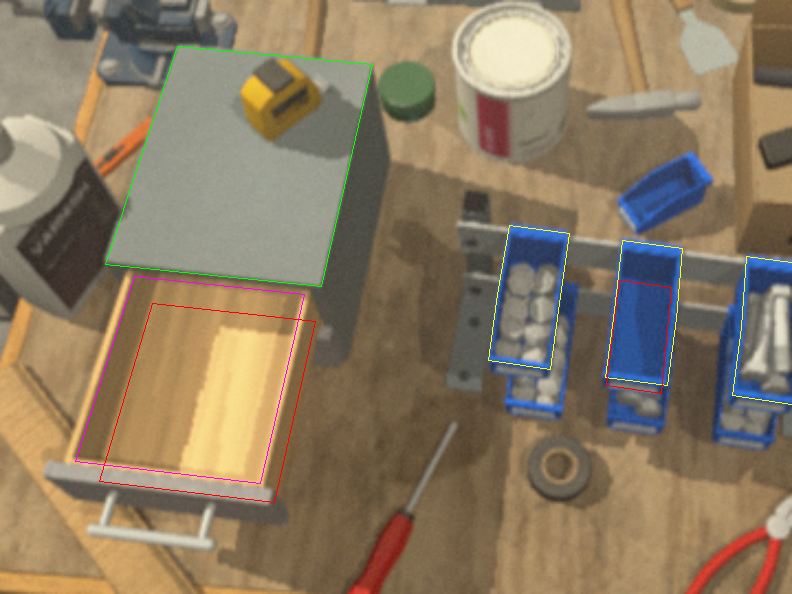

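The overlay lines up: yellow on the bins, green on the cabinet top, and magenta on the drawer rim at top-view (75,460)–(303,293). Heights come out about 4–5 mm low against the nominal values for both objects, so I'll check z with the wrist camera. First I raise and turn the tool, then go above the rack.

Emit:
carry_out:
  motion:
    - [0,0,-33,-6.5,0]
    - [0,0,-33,-6.5,0]
    - [0,0,-34,-6.6,0]
    - [0,0,0,0,0]

```text
t: 0.55
eef_pos: [255.8, 571.4, 327.1]
tcp_rot: [3.135, 0.003, 3.066]
ft_force: [0.6, -0.3, -0.2]
opening: 1.002
grip_force: 0.0
```

```bash
cat > mv.py <<'E'
from cell import env
import numpy as np,sys
from scipy.spatial.transform import Rotation as Ro
def to(x,y,z,yaw=None):
    s=env.state();r=Ro.from_euler("xyz",s["tcp_rot"])
    print("t",round(s["t"],2),"pos",np.round(s["eef_pos"],1),"yaw",round(s["tcp_rot"][2],4),"tool shift",r.inv().apply(np.array([x,y,z])-s["eef_pos"]).round(1),"turn deg",None if yaw is None else np.round(-np.degrees((yaw-s["tcp_rot"][2]+np.pi)%(2*np.pi)-np.pi),2),"joints",np.round(s["joints"],2))
if __name__=="__main__":to(*map(float,sys.argv[1:]))
E
python3 mv.py 576.6 -170.6 300 3.063
```

```text
t 0.55 pos [255.8 571.4 327.1] yaw 3.0664 tool shift [-375.6 -716.    23.7] turn deg 0.19 joints [ 1.04  0.41  1.41  0.    1.31 -0.45]
```

Emit:
carry_out:
  motion:
    - [-22,-42,0,0,0]
    - [-22,-42,0,0,0]
    - [-22,-42,0,0,0]
    - [-22,-42,0,0,0]
    - [-22,-42,0,0,0]
    - [-22,-42,0,0,0]
    - [-22,-42,0,0,0]
    - [-22,-42,0,0,0]
    - [-22,-42,0,0,0]

```text
t: 1.45
eef_pos: [423.1, 176.2, 322.1]
tcp_rot: [-3.142, -0.001, 3.062]
ft_force: [0.7, 0.8, 0.6]
opening: 0.999
grip_force: 0.0
```

Emit:
carry_out:
  motion:
    - [-22,-42,0,0,0]
    - [-22,-42,0,0,0]
    - [-22,-42,0,0,0]
    - [-22,-42,0,0,0]
    - [-22,-42,0,0,0]
    - [-22,-42,0,0,0]
    - [-22,-42,0,0,0]
    - [-22,-42,0,0,0]
    - [0,0,10,0,0]
    - [0,0,10,0,0]
    - [0,0,0,0,0]

```text
t: 2.55
eef_pos: [571.1, -169.6, 300.6]
tcp_rot: [3.14, -0.003, 3.063]
ft_force: [-0.6, -0.1, -0.5]
opening: 0.999
grip_force: 0.0
```

```bash
python3 - <<'E'
from mv import *
import cv2,pickle
s=env.state();c=env.read_camera("wrist");pickle.dump((s,c),open("w1.pkl","wb"));cv2.imwrite("pics/w1.png",c["color"][:,:,::-1])
to(576.6,-170.6,300,3.063)
E
```

```text
t 2.6 pos [ 571.4 -169.5  301.8] yaw 3.0636 tool shift [-5.3 -0.7  1.8] turn deg 0.03 joints [-0.4   0.38  1.52  0.    1.24 -1.89]
```

View pics/w1.png

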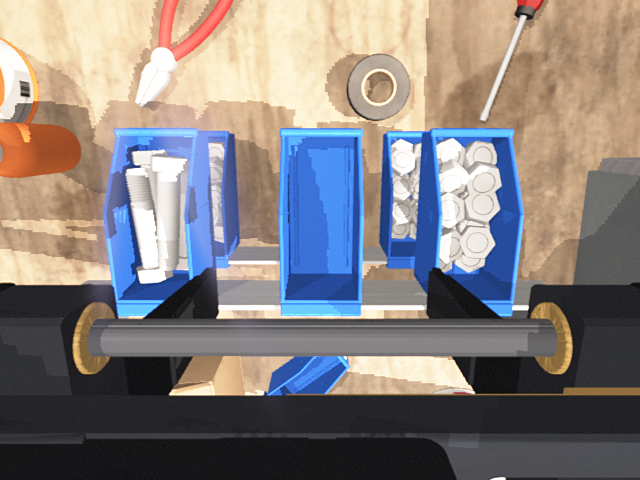

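The wrist view shows the empty bin square between the fingers: front corners (281,129)/(362,129), rear lip corners (281,314)/(361,314), and both fingers clear of the neighbours. I'll compare this with the first estimate, including height.

```bash
python3 - <<'E'
from fit import *
s1,c1=pickle.load(open("w1.pkl","rb"))
from scipy.spatial.transform import Rotation as Ro
T=np.eye(4);T[:3,:3]=Ro.from_euler("xyz",[np.pi,0,3.063]).as_matrix();T[:3,3]=s1["eef_pos"]
M=np.linalg.inv(T@c1["hand_eye"])
P["w"]=c1["K"]@M[:3]
U=[((70,29,62),281,314),((70,-29,62),361,314),((-60,29,32),281,129),((-60,-29,32),362,129)]
U=[(X,u,v) if 0 else (X,(642-u),v) for X,u,v in U]
res=lambda p:np.ravel([pj("w",W(p,np.array(X)+[0,0,135]))-(u,v) for X,u,v in U])
print(res(r).reshape(-1,2).round(1))
g=least_squares(res,r[:4]);print("wrist only x,y,yaw,dz",g.x.round(3),res(g.x).round(1))
j=lambda p:np.r_[rr(p)*1, res(p)]
h=least_squares(j,r);print("joint",h.x.round(3))
print(M[:3,:3].round(2).tolist())
E
```

```text
rack-E x,y,yaw,dz,yN,yB [ 5.56690e+02 -1.69063e+02 -7.90000e-02 -4.49100e+00  1.09474e+02
 -1.18182e+02]
[[ 0.1 -0.5 -0.1  0.4]
 [ 0.2  0.4  0.2  1. ]
 [ 0.2 -0.8 -0.4 -0.1]
 [ 0.3  0.7  0.3  0.7]
 [-1.1 -1.  -0.  -1.7]
 [ 0.4  0.1  0.8 -0.9]
 [ 0.  -1.  -0.4  0.2]
 [ 0.2  0.6  0.3  0.6]
 [-0.6 -0.5 -0.6  0.9]
 [ 1.2 -1.3  1.   1.6]]
cab x,y,yaw,dz,q [ 6.93633e+02  2.37328e+02 -4.60000e-02 -5.30200e+00  1.93571e+02]
[[0.4, 0.3], [-0.9, 0.0], [-0.3, 0.7], [0.1, 0.0], [0.0, -0.2], [-0.3, -0.6], [0.7, 0.0], [0.9, -0.1], [-1.4, -1.1], [-0.6, 0.5], [-0.1, 0.5]]
floor centre [498.8 246.3  98.7]
open mid [475.1 247.4  98.7] open length 187.57135613308236
[[ 0.1 -2.3]
 [ 0.8 -2.4]
 [ 0.7 -0.6]
 [ 1.8 -0.7]]
wrist only x,y,yaw,dz [ 5.57130e+02 -1.69736e+02 -7.50000e-02 -1.49700e+00] [-0.  -0.1 -0.1  0.1 -0.1 -0.1  0.2  0.1]
joint [ 5.57021e+02 -1.69655e+02 -7.70000e-02 -3.23200e+00  1.09838e+02
 -1.17886e+02]
[[0.08, 1.0, -0.0], [0.97, -0.07, 0.24], [0.24, -0.02, -0.97]]
```

Wrist-only fit gives (557.1, -169.7), yaw -0.075, dz -1.5 mm, which agrees with the first fit. I descend to TCP z≈170 and close.

Emit:
carry_out:
  motion:
    - [-5.5,-1,20,0,0]
    - [0,0,30,0,0]
    - [0,0,30,0,0]
    - [0,0,25,0,0]
    - [0,0,15,0,0]
    - [0,0,11,0,0]
    - [0,0,0,0,0]
    - [0,0,0,0,0]

```text
t: 3.4
eef_pos: [577.7, -171.8, 172.5]
tcp_rot: [-3.141, 0.001, 3.063]
ft_force: [-0.9, -0.3, 0.1]
opening: 0.998
grip_force: 0.0
```

Emit:
carry_out:
  motion:
    - [0,0,0,0,0.3]
    - [0,0,0,0,0.4]
    - [0,0,0,0,0.5]
    - [0,0,0,0,0.6]
    - [0,0,0,0,0.6]
    - [0,0,0,0,0.6]
    - [0,0,0,0,0.6]
    - [0,0,0,0,0.6]

```text
t: 4.2
eef_pos: [577.3, -171.8, 171.7]
tcp_rot: [3.141, -0.0, 3.063]
ft_force: [-1.4, 4.4, 4.1]
opening: 0.612
grip_force: 30.0
```

Gripped: opening 0.612 × 95 = 58 mm, which matches the bin width. Lifting straight up.

Emit:
carry_out:
  motion:
    - [0,0,-5,0,0.6]
    - [0,0,-10,0,0.6]
    - [0,0,-10,0,0.6]
    - [0,0,-10,0,0.6]
    - [0,0,-15,0,0.6]
    - [0,0,-20,0,0.6]
    - [0,0,-20,0,0.6]
    - [0,0,-20,0,0.6]
    - [0,0,-20,0,0.6]
    - [0,0,-10,0,0.6]
    - [0,0,0,0,0.6]

```text
t: 5.3
eef_pos: [577.6, -172.3, 313.3]
tcp_rot: [-3.141, 0.003, 3.063]
ft_force: [1.4, 0.5, -1.1]
opening: 0.61
grip_force: 30.0
```

```bash
python3 - <<'E'
from mv import *
import cv2,pickle
s=env.state();c=env.read_camera("wrist");pickle.dump((s,c),open("w2.pkl","wb"))
a=c["color"][:,:,::-1];b=env.read_camera("top")["color"][:,:,::-1]
cv2.imwrite("pics/w2.png",np.hstack([cv2.resize(a,(400,300)),cv2.resize(b,(400,300))]))
s=env.state();print(s["grip_force"],s["opening"],s["ft_force"])
# bin origin at floor x=-29 -> TCP 20 mm further along cabinet x
y=-.046;fx=498.8+(-29+20)*np.cos(y);fy=246.3-9*np.sin(y)
print(fx,fy);to(fx,fy,310,np.pi-.046)
E
```

```text
29.967245757579803 0.6068223859853367 [ 0.2959937  -0.02865354 -2.39155506]
489.80952032107245 246.71385401144644
t 5.4 pos [ 577.1 -172.1  311.1] yaw 3.0628 tool shift [120.  410.6   1.3] turn deg -1.88 joints [-0.4   0.38  1.49  0.    1.26 -1.89]
```

View pics/w2.png

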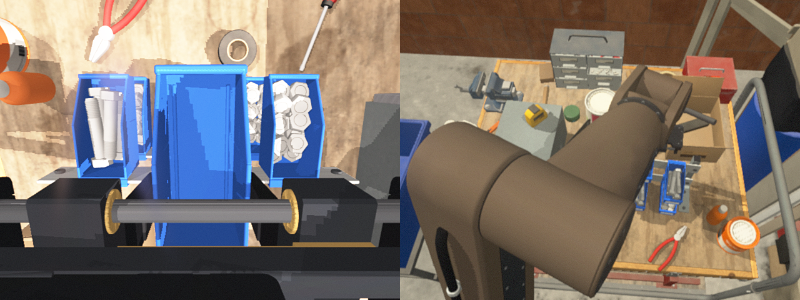

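The bin is held square between the fingers, and both full bins are in place. Moving across at z≈312 to above the open drawer.

Emit:
carry_out:
  motion:
    - [4,12,0,0,0.6]
    - [8,25,0,0,0.6]
    - [11,37,0,0,0.6]
    - [12,42,0,0,0.6]
    - [12,42,0,0,0.6]
    - [12,42,0,0,0.6]
    - [12,42,0,0,0.6]
    - [12,42,0,0,0.6]
    - [12,42,0,0,0.6]
    - [11,40,0,0,0.6]
    - [8,28,0,0,0.6]
    - [6,16,0,0,0.6]

```text
t: 6.6
eef_pos: [488.4, 248.6, 310.8]
tcp_rot: [-3.141, -0.001, 3.065]
ft_force: [-0.2, -0.4, -0.8]
opening: 0.611
grip_force: 30.0
```

Emit:
carry_out:
  motion:
    - [0,0,0,-1,0.6]
    - [0,0,0,-0.9,0.6]
    - [0,0,0,0,0.6]

```text
t: 6.9
eef_pos: [489.9, 245.4, 311.4]
tcp_rot: [-3.141, -0.0, 3.096]
ft_force: [0.6, -0.5, -0.9]
opening: 0.606
grip_force: 30.0
```

```bash
python3 - <<'E'
from mv import *
import cv2,pickle
s=env.state();c=env.read_camera("wrist");pickle.dump((s,c),open("w3.pkl","wb"))
cv2.imwrite("pics/w3.png",c["color"][:,:,::-1])
to(489.8,246.7,310,np.pi-.046)
E
```

```text
t 6.95 pos [490.1 245.3 311.5] yaw 3.0952 tool shift [0.3 1.4 1.5] turn deg -0.02 joints [ 0.34  0.3   1.62 -0.    1.22 -1.18]
```

View pics/w3.png

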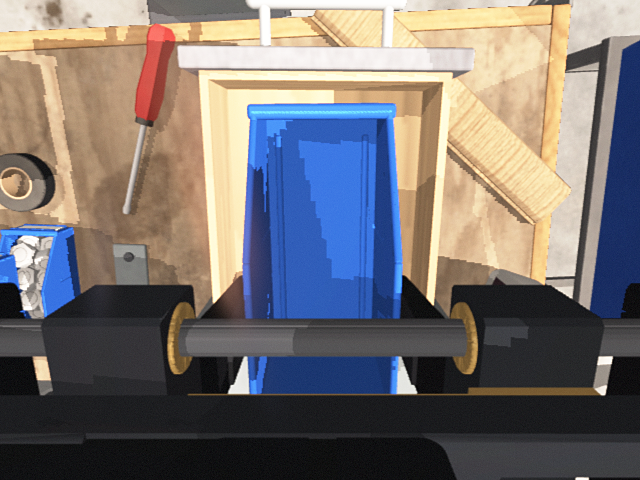

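The bin hangs over the drawer, centred: bin front edge u 248–395, drawer inner walls u 212–438. I compare the drawer's predicted rim pixels with the image before lowering.

```bash
python3 - <<'E' | tail -4
from fit import *
from scipy.spatial.transform import Rotation as Ro
s1,c1=pickle.load(open("w3.pkl","rb"))
T=np.eye(4);T[:3,:3]=Ro.from_euler("xyz",[np.pi,0,np.pi-.046]).as_matrix();T[:3,3]=s1["eef_pos"]
P["w"]=c1["K"]@np.linalg.inv(T@c1["hand_eye"])[:3]
for dz in(-5.3,0):
    p=c.copy();p[3]=dz
    print(dz,[pj("w",W(p,np.array([-119-c[4],y,z]))).round(0).tolist() for y in(-85,85) for z in(166,104)])
e=T@np.r_[-(-20),0,36,1] # bin underside 36 below TCP
print("bin origin",e[:3].round(1))
E
```

```text
open mid [475.1 247.4  98.7] open length 187.57135613308236
-5.3 [[209.0, 80.0], [228.0, 90.0], [440.0, 80.0], [420.0, 90.0]]
0 [[207.0, 79.0], [227.0, 89.0], [442.0, 79.0], [421.0, 89.0]]
bin origin [470.  246.3 275.4]
```

The prediction (209/440 at v=80) matches the picture, so I lower. Touchdown is expected at TCP z ≈ 141.

Emit:
carry_out:
  motion:
    - [0,1,15,0,0.6]
    - [0,0,25,0,0.6]
    - [0,0,25,0,0.6]
    - [0,0,25,0,0.6]
    - [0,0,25,0,0.6]
    - [0,0,20,0,0.6]
    - [0,0,10,0,0.6]
    - [0,0,7,0,0.6]
    - [0,0,4,0,0.6]
    - [0,0,0,0,0.6]
    - [0,0,0,0,0.6]

```text
t: 8.05
eef_pos: [490.4, 247.1, 156.3]
tcp_rot: [3.141, 0.001, 3.096]
ft_force: [0.4, -0.0, -1.5]
opening: 0.61
grip_force: 30.0
```

Emit:
carry_out:
  motion:
    - [0,0,3,0,0.6]
    - [0,0,3,0,0.6]
    - [0,0,2,0,0.6]
    - [0,0,1,0,0.6]
    - [0,0,0,0,0.6]
    - [0,0,0,0,0.6]

```text
t: 8.65
eef_pos: [490.1, 247.1, 146.7]
tcp_rot: [3.142, 0.0, 3.096]
ft_force: [-0.5, -0.3, -0.9]
opening: 0.612
grip_force: 30.0
```

Emit:
carry_out:
  motion:
    - [0,0,1.5,0,0.6]
    - [0,0,1.5,0,0.6]
    - [0,0,0,0,0.6]
    - [0,0,0,0,0.6]

```text
t: 9.05
eef_pos: [490.0, 247.1, 143.6]
tcp_rot: [3.142, -0.0, 3.096]
ft_force: [0.3, 0.3, -1.9]
opening: 0.609
grip_force: 30.0
```

Emit:
carry_out:
  motion:
    - [0,0,1,0,0.6]
    - [0,0,0,0,0.6]
    - [0,0,0,0,0.6]

```text
t: 9.35
eef_pos: [490.0, 247.0, 142.6]
tcp_rot: [3.142, 0.0, 3.096]
ft_force: [1.2, 0.3, -2.3]
opening: 0.61
grip_force: 30.0
```

Emit:
carry_out:
  motion:
    - [0,0,1,0,0.6]
    - [0,0,0,0,0.6]
    - [0,0,0,0,0.6]

```text
t: 9.65
eef_pos: [490.0, 247.0, 141.6]
tcp_rot: [3.142, -0.0, 3.096]
ft_force: [-0.4, -0.1, -1.1]
opening: 0.609
grip_force: 30.0
```

Emit:
carry_out:
  motion:
    - [0,0,0.7,0,0.6]
    - [0,0,0,0,0.6]
    - [0,0,0,0,0.6]

```text
t: 9.95
eef_pos: [490.0, 247.0, 140.9]
tcp_rot: [3.142, -0.0, 3.096]
ft_force: [-0.5, 0.2, -1.2]
opening: 0.607
grip_force: 30.0
```

Emit:
carry_out:
  motion:
    - [0,0,0.7,0,0.6]
    - [0,0,0,0,0.6]
    - [0,0,0,0,0.6]

```text
t: 10.25
eef_pos: [490.3, 247.0, 140.7]
tcp_rot: [3.141, 0.001, 3.096]
ft_force: [-0.4, -2.4, 5.6]
opening: 0.611
grip_force: 30.0
```

The upward force of +5.6 N at z=140.7 shows touchdown where expected. Releasing, then rising slowly.

Emit:
carry_out:
  motion:
    - [0,0,0,0,0.37]
    - [0,0,0,0,0.3]
    - [0,0,0,0,0.2]
    - [0,0,0,0,0.1]
    - [0,0,0,0,0.05]
    - [0,0,0,0,0.05]
    - [0,0,0,0,0.05]

```text
t: 10.95
eef_pos: [490.1, 247.0, 140.2]
tcp_rot: [3.142, 0.0, 3.096]
ft_force: [0.3, -0.0, 0.7]
opening: 0.946
grip_force: 0.0
```

Emit:
carry_out:
  motion:
    - [0,0,-8,0,0.05]
    - [0,0,-15,0,0.05]
    - [0,0,-25,0,0.05]
    - [0,0,-30,0,0.05]
    - [0,0,-35,0,0.05]
    - [0,0,-35,0,0.05]
    - [0,0,-30,0,0.05]
    - [0,0,0,0,0.05]
    - [0,0,0,0,0.05]

```text
t: 11.85
eef_pos: [489.9, 247.0, 318.8]
tcp_rot: [3.141, 0.001, 3.096]
ft_force: [0.4, -0.4, -0.5]
opening: 0.95
grip_force: 0.0
```

```bash
python3 - <<'E'
from mv import *
import cv2
c=env.read_camera("wrist");b=env.read_camera("scene")
cv2.imwrite("pics/w4.png",np.hstack([cv2.resize(x["color"][:,:,::-1],(400,300)) for x in(c,b)]))
s=env.state();print(s["t"],s["eef_pos"],s["opening"],s["ft_force"],s["grip_force"])
E
```

```text
11.95 [489.6357595  246.86750936 317.42723056] 0.948904631634635 [0.21966336 0.08437505 0.42957833] 0.0
```

View pics/w4.png

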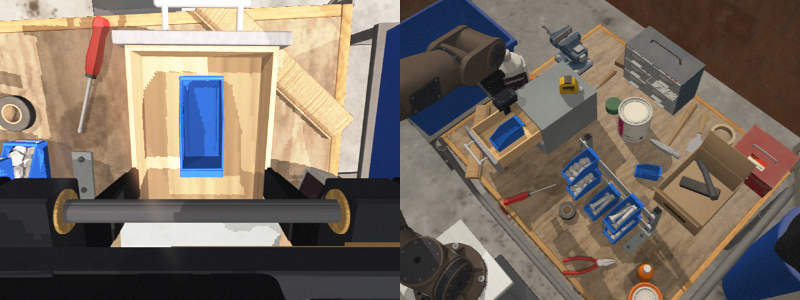

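The picture shows the bin standing flat in the middle of the drawer floor (left view, u 180–222, v 77–177) with the gripper clear. Both full bins still hang on the rail. Handing in.

```bash
python3 -c "
from cell import env
print(env.job_done())"
```

```text
the job is handed in; nothing more can be done
None
```

I lifted the empty bin off the rail, set it flat on the upper drawer's floor and released it. The two full bins still hang on the rail, and I handed the job in at about 12 s of the 38 s allowed; no verdict was returned.

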